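# Seat the long test rod in the V-block fixture

## Task

Take the longer of the two metal test rods from the wooden rest and lay it in the two V saddles of the steel measuring fixture, a little short of the upright back stop; then push it along the V until its end bears against the stop. Leave it lying there, fully home, and leave the short rod in its place on the rest.

Things in the scene. Friction and masses are not known exactly. Their poses are not given: they have to be found in the camera images.
- long_rod: The longer of two plain round bright aluminium rods, 150 mm long, 24 mm diameter, about 0.18 kg; both ends alike. Starts lying in one of the two places of the wooden rest (either one), its axis 30 mm above the bench. Origin at its middle, on the axis; x runs along the rod. It may roll about x. Sliding it along the fixture's V takes 2 to 4 N, in jerks of up to 10 N.
- short_rod: The shorter rod, 90 mm long, 24 mm diameter, same material; lies in the other place of the rest, parallel to the long rod and 100 mm from it, axis to axis. Origin at its middle, on the axis; x runs along the rod.
- rest: Low wooden storage rest fixed to the bench, base 110 x 170 x 6 mm, with two places side by side at y = +50 and -50 mm of its frame, rods lying along its x. Each has two V saddles (12 thick, 50 wide, 26 mm high) at x = +30 and -30 mm; 48 mm is open between them for fingers, down to the base. Origin at the centre of its underside, z up.
- fixture: Steel measuring fixture fixed to the bench: base plate x -85 to +80 mm, 78 wide, 8 thick, with a back stop and two 90 degree V saddles in line, x -75 to -55 and +25 to +45 mm, 56 wide, tops 36 mm above the bench, V mouth 32 wide, V bottom at 20 mm; fingers fit between them, down to the plate. Origin on the underside, mid width; x along the V to the stop, roughly away from the robot, z up.
- seat (a point): Where the middle of the long rod's axis lies when it rests in the V fully home against the stop: fixture x = -15, y = 0, z = 37 mm; axes as the fixture's. The rod's free end is then at fixture x = -90 mm, 15 mm out beyond the front saddle and 5 mm beyond the base plate, where it can be pushed from the robot's side.
- stop: Back stop of the fixture: upright steel plate 10 mm thick, 56 mm wide, top 55 mm above the bench, rigidly fixed at the fixture's +x end. Origin at the middle of the face that the rod's end meets, at the height of a seated rod's axis (fixture x = 60 mm, y = 0, z = 37 mm); axes as the fixture's.

How it is judged:
By the outcome, as a careful person would: the job done as asked, in the order asked, and still so for the second after the job is handed in, with the robot touching nothing.
It also fails if it takes over 48 s, if anything falls off the work surface, if the arm or the gripper's body presses on something with over 40 N, if the wrist force passes 120 N, or if a joint passes its speed limit or range.

## Robot

A 6-joint arm with a two-finger parallel gripper is mounted at the origin on a cart in front of the work surface, level with it; the furniture and walls round the work are solid. World frame = base frame: x ahead of the robot, y to its left, z up, the work surface at z = 0. Lengths are in m, angles in degrees, forces in N, time in s.
With the tool pointing down it reaches from about 0.25 to 0.725 m from the base axis. Payload 9.7 kg.
Tool frame: the origin (TCP) lies at the very end of the fingers, on their centre line; the grasp point (between the pads) lies manip.hold_point_z behind it (manip.hold_point_z is the distance from the TCP to the grasp point, in m); y points along the fingers, x is the direction in which the jaws open and shut, and the axes are right-handed (so a half turn about y gives the same grasp; the last joint's range is limited). The gripper opens to 85 mm and grips with 20 to 120 N. Pads are 22 mm wide; open, the fingers measure 114 mm over their backs; the gripper's body (76 mm by 85 mm) begins 54 mm behind the grasp point. The pads swing forward as they close: fully open they stand 13 mm farther back than shut.
Start: joints at [-75.344, 4.979, 10.078, 95.1, 0, 90], TCP at [0.139, -0.532, 0.231] pointing down, gripper open.
Joint ranges: [-179.16, 179.16], [-48.56, 103.87], [-65.8, 70.77], [-126.05, 130.52], [-82.76, 87.17], [-180, 180]. Speed limits (degrees/s): [127.2, 127.2, 147.25, 180, 180, 180].

## Interface

Orientations are given as a 3x3 rotation matrix whose columns are the frame's x, y, z axes.
In Python, from workcell import manip, vision gives the robot as it stands. The module is installed in compiled form; this text tells all that it offers.
- The arm moves only by the tool drive_tool, never from a script. Its argument "rows" is one flat list of numbers, 7 for each row, row after row: the shift along the world's x, y, z in cm, then the turn, a rotation vector about the world's x, y, z in degrees, then the closure, from 0 (fully open) to 1 (shut). In form: [x, y, z, wx, wy, wz, gripper, x, y, z, wx, wy, wz, gripper, ...]. A call has 1 to 12 rows; each row shifts and turns the pose as measured when the row begins; what a row does not reach is not made up. A row lasts 1/10 s, in which the tool goes at most 50 mm and 8.59 degrees, less where a joint would pass 70% of its speed; a pose out of reach is approached as far as the arm can. A call is refused whole if a number of a shift passes 5 or a number of a turn 8.59, either way. A call with a gripper value outside its range is refused whole. The fingers move at their own pace and stop on an object; the grip force is fixed at half the most. Time passes only in rows, so rows that do not move let the fingers close. It gives the time, the measured TCP pose, the force and the opening at its end, in the units of the state.
- manip.observe(): the state, without advancing time (a new reading comes with each control period).
- vision.camera(name): name is "scene" or "top" or "wrist"; returns a dict with "frame" (400x640x3 uint8, red, green, blue), "fov_y" (degrees; the focal length in pixels is half the picture's height over the tangent of half this angle, whatever the lens; pixels are square), "cx", "cy" (the principal point, pixels), "view" (4x4, takes a point from world to camera coordinates). Camera axes: x right, y down, z forward; pixel columns grow to the right and rows downward; lengths in m; the calibration is good to about 2 mm. A picture is of the moment at which its call begins. There is no depth.
- manip.sign_off(): hands the job in, once; it reports no verdict.
The state is a dict: "time_s": time; "joint_positions": joint angles; "qvel": joint speeds; "joint_efforts": joint torques, N m; "position": TCP position; "ee_rot": TCP orientation; "ft_force": force on the tool from outside, world axes, zero at the start; "wrist_torque": the same for the moment, N m; "gripper_width": finger opening in m.
Only numpy, scipy, OpenCV 4.12 (cv2) and the standard library are available. Lean on these libraries where they do the work, as an engineer would, in place of code of your own. Each camera call takes 0.05 s, during which the arm holds its last target.

## Working session

There is one attempt and no reset: what is moved stays moved. The work goes in short steps, Python scripts to look and compute and a tool call to move; the robot and the scene stay as the last step left them, time stands still between calls to the robot, and variables do not carry over. Pictures are saved under pics/ and viewed, and the job is handed in when it is done.

Besides the shell and the picture viewer there is one more tool, called after ">>>" as name(argument=value, ...), one argument or row to a line, values as JSON. drive_tool: Moves the arm, as the interface text tells. Its arguments: {"type":"object","properties":{"rows":{"type":"array","items":{"type":"number"}}},"required":["rows"]}

```bash
mkdir -p pics; python3 - <<'E'
from workcell import manip, vision
import cv2,numpy as np
s=manip.observe()
for k,v in s.items(): print(k,np.round(v,4).tolist())
print(manip.hold_point_z)
for n in ["scene","top","wrist"]:
    c=vision.camera(n); cv2.imwrite(f"pics/{n}0.png",c["frame"][:,:,::-1])
    print(n,c["fov_y"],c["cx"],c["cy"],np.round(c["view"],4).tolist())
    np.savez(f"{n}0.npz",**c)
E
```

```text
time_s 0.0
joint_positions [-75.3447, 5.0122, 10.0317, 95.0993, -0.0019, 90.0004]
qvel [0.0034, -0.0088, -0.0139, -0.0285, 0.044, -0.0001]
joint_efforts [0.0002, -52.0394, 46.48, 0.0164, 0.0001, -0.0]
position [0.1391, -0.5319, 0.2305]
ee_rot [[0.253, -0.0004, 0.9675], [-0.9675, 0.0013, 0.253], [-0.0014, -1.0, -0.0]]
ft_force [-0.0816, 0.4161, 0.0759]
wrist_torque [-0.0128, 0.0181, -0.0186]
gripper_width 0.0856
0.0187
scene 49.83377009676074 322.4485381322184 197.75751399879115 [[0.9008, -0.4339, 0.0168, -0.5055], [-0.1571, -0.3617, -0.919, 0.1776], [0.4049, 0.8252, -0.3939, 0.6495], [0.0, 0.0, 0.0, 1.0]]
top 50.343954599687954 315.8451816875016 201.25784871663288 [[0.0227, -0.9996, 0.017, 0.0298], [-0.9957, -0.0241, -0.0891, 0.5777], [0.0895, -0.0149, -0.9959, 1.0127], [0.0, 0.0, 0.0, 1.0]]
wrist 59.53008707958632 315.6695864575456 197.561091003843 [[0.2536, -0.9673, -0.0015, -0.5493], [-0.9262, -0.2433, 0.2879, -0.0382], [-0.2788, -0.0716, -0.9577, 0.38], [0.0, 0.0, 0.0, 1.0]]
```

View pics/scene0.png

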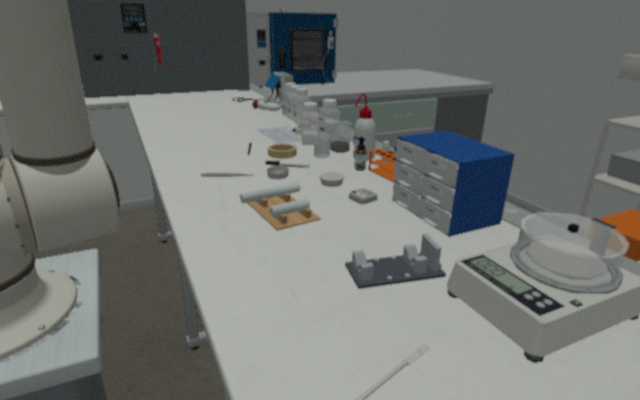

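View pics/top0.png

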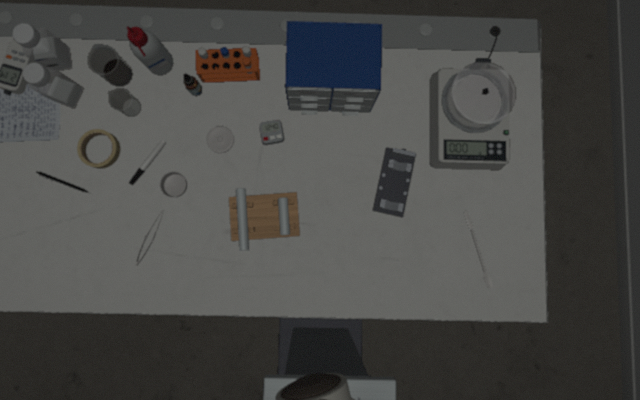

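View pics/wrist0.png

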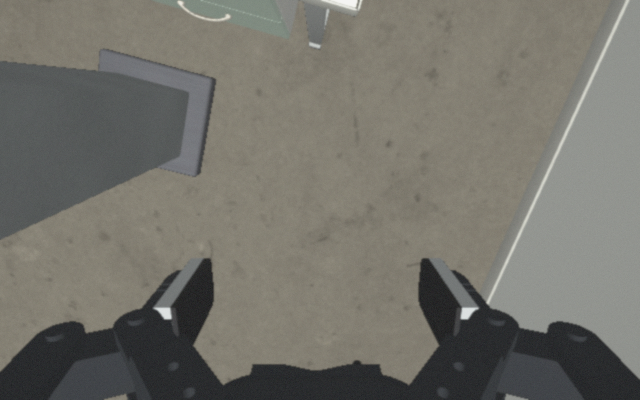

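```bash
cat > h.py <<'E'
import numpy as np,cv2
def load(n): return dict(np.load(n))
def ray(c,u,v):
    f=200/np.tan(np.radians(float(c["fov_y"])/2)); V=c["view"]; R=V[:3,:3]; o=-R.T@V[:3,3]
    d=R.T@np.array([(u-c["cx"])/f,(v-c["cy"])/f,1]); return o,d/np.linalg.norm(d)
def plane(c,u,v,z):
    o,d=ray(c,u,v); return o+d*(z-o[2])/d[2]
def proj(c,P):
    f=200/np.tan(np.radians(float(c["fov_y"])/2)); V=c["view"]; p=V[:3,:3]@np.array(P)+V[:3,3]
    return np.array([p[0]/p[2]*f+c["cx"],p[1]/p[2]*f+c["cy"]])
def tri(rays):
    A=np.zeros((3,3));b=np.zeros(3)
    for o,d in rays:
        M=np.eye(3)-np.outer(d,d);A+=M;b+=M@o
    p=np.linalg.solve(A,b); return p,[float(np.linalg.norm((np.eye(3)-np.outer(d,d))@(p-o))) for o,d in rays]
E
python3 - <<'E'
from h import *
c=load("top0.npz");im=c["frame"][:,:,::-1]
a=cv2.resize(im[140:265,220:430],None,fx=3.8,fy=3.8,interpolation=cv2.INTER_CUBIC)
cv2.imwrite("pics/topz.png",cv2.convertScaleAbs(a,alpha=1.6))
s=load("scene0.npz")["frame"][:,:,::-1]
cv2.imwrite("pics/scz.png",cv2.convertScaleAbs(cv2.resize(s[170:290,230:450],None,fx=3.6,fy=3.6,interpolation=cv2.INTER_CUBIC),alpha=1.3))
E
```

```text
(no output)
```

View pics/topz.png

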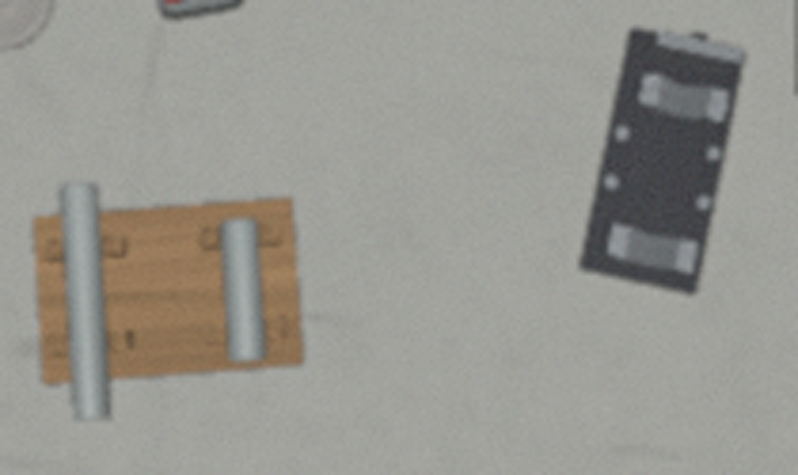

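View pics/scz.png

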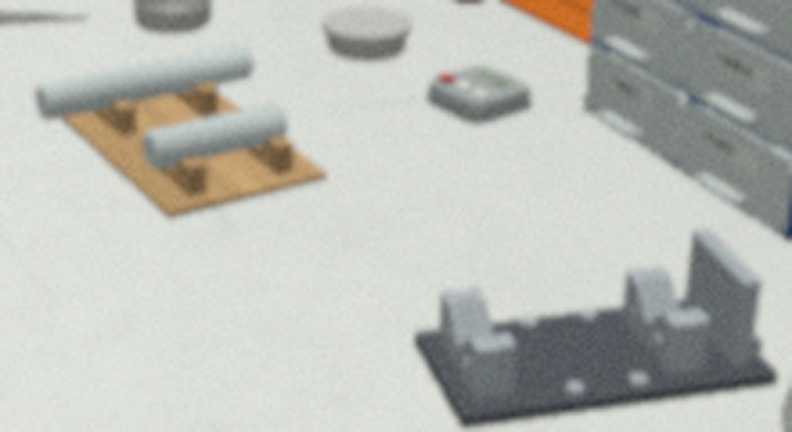

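```bash
python3 - <<'E'
from h import *
c=load("top0.npz")
P=lambda u,v,z:plane(c,u/3.8+220-.37,v/3.8+140-.37,z)
# rod rims at top surface ~ z .030 for ends
a=P(79,183,.035);b=P(93,418,.035); print("long",a,b,np.linalg.norm(a-b),(a+b)/2,np.degrees(np.arctan2(*(a-b)[[1,0]])))
a=P(240,218,.035);b=P(247,360,.035); print("short",a,b,np.linalg.norm(a-b),(a+b)/2)
q=[P(*k,.008) for k in [(631,30),(744,52),(694,293),(582,268)]]
for k in q: print(k)
print([np.linalg.norm(q[i]-q[(i+1)%4]) for i in range(4)])
d=((q[0]+q[1])-(q[2]+q[3]))/2; print("fix yaw",np.degrees(np.arctan2(d[1],d[0])), sum(q)/4)
E
```

```text
long [0.60430376 0.22651134 0.035     ] [0.45603439 0.21203873 0.035     ] 0.14897402801063553 [0.53016908 0.21927503 0.035     ] 5.574993851971582
short [0.58443546 0.12359845 0.035     ] [0.49454418 0.11652383 0.035     ] 0.09016924774224389 [0.53948982 0.12006114 0.035     ]
[ 0.71844544 -0.12955196  0.008     ]
[ 0.70562902 -0.20470097  0.008     ]
[ 0.54510098 -0.17220119  0.008     ]
[ 0.55971453 -0.09872661  0.008     ]
[np.float64(0.07623406827617822), np.float64(0.16378487850416548), np.float64(0.07491374794056391), np.float64(0.16169633502163977)]
fix yaw -11.219022471865262 [ 0.63222249 -0.15129518  0.008     ]
```

>>> drive_tool(
  rows=[3.5,3.2,0,0,0,-2,0,3.5,3.2,0,0,0,-2,0,3.5,3.2,0,0,0,-2,0,3.5,3.2,0,0,0,-2,0,3.5,3.2,0,0,0,-2,0,3.5,3.2,0,0,0,-2,0,3.5,3.2,0,0,0,-2,0,3.5,3.2,0,0,0,-2,0,3.5,3.2,0,0,0,-2,0,3.5,3.2,0,0,0,-2,0,3.5,3.2,0,0,0,-2,0,3.5,3.2,0,0,0,-2,0],
)

```text
time_s: 1.35
position: [0.5673, -0.1331, 0.2272]
ee_rot: [[-0.189, -0.001, 0.982], [-0.982, 0.004, -0.189], [-0.003, -1.0, -0.001]]
ft_force: [-0.2, -0.7, -0.3]
gripper_width: 0.0852
```

>>> drive_tool(
  rows=[0.6,-1.5,0,0,0,0,0,0,0,0,0,0,0,0,0,0,0,0,0,0,0],
)

```text
time_s: 1.65
position: [0.5767, -0.1429, 0.2244]
ee_rot: [[-0.182, -0.004, 0.983], [-0.983, 0.005, -0.182], [-0.005, -1.0, -0.005]]
ft_force: [0.2, 0.5, 0.4]
gripper_width: 0.0857
```

```bash
cat > snap.py <<'E'
import sys,cv2,numpy as np
from workcell import manip,vision
n,t=sys.argv[1:3]
s=manip.observe(); print(s["time_s"],np.round(s["position"],4),np.round(np.degrees(np.arctan2(s["ee_rot"][1][0],s["ee_rot"][0][0])),2),np.round(s["ft_force"],2),s["gripper_width"])
c=vision.camera(n); np.savez(f"{t}.npz",**c); cv2.imwrite(f"pics/{t}.png",c["frame"][:,:,::-1])
E
python3 snap.py wrist w1
```

```text
1.65 [ 0.5767 -0.1429  0.2244] -100.48 [0.17 0.46 0.41] 0.08573418755185527
```

View pics/w1.png

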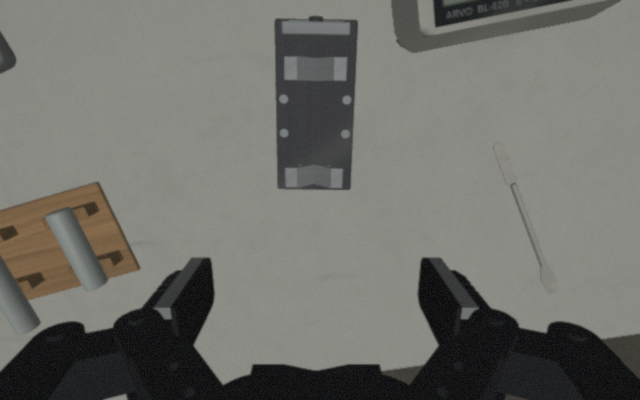

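>>> drive_tool(
  rows=[-4,2,-1,0,0,0,0,-4,2,-2,0,0,0,0,0,0,0,0,0,0,0],
)

```text
time_s: 2.0
position: [0.4905, -0.1042, 0.1872]
ee_rot: [[-0.187, -0.015, 0.982], [-0.982, 0.008, -0.187], [-0.005, -1.0, -0.016]]
ft_force: [1.7, 0.4, -0.8]
gripper_width: 0.085
```

```bash
python3 snap.py wrist w2; python3 - <<'E'
from h import *
for n,(u0,v0,u1,v1) in {"w1":(260,5,380,205),"w2":(240,0,520,150)}.items():
    im=load(n+".npz")["frame"][:,:,::-1]
    if n=="w1": cv2.imwrite("pics/w1z.png",cv2.convertScaleAbs(cv2.resize(im[v0:v1,u0:u1],None,fx=3,fy=3,interpolation=cv2.INTER_CUBIC),alpha=1.3))
E
```

```text
2.0 [ 0.4905 -0.1042  0.1872] -100.79 [ 1.68  0.4  -0.77] 0.08504758475309292
```

View pics/w2.png

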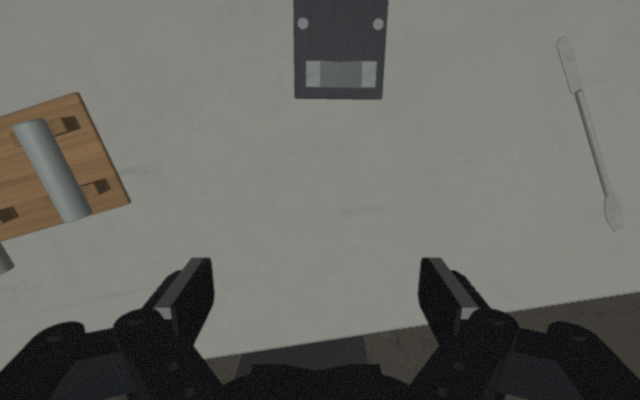

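View pics/w1z.png

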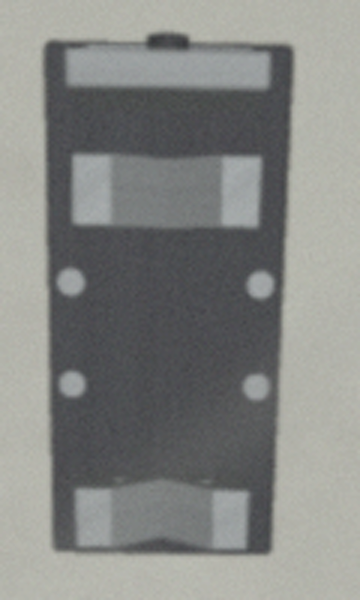

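```bash
python3 - <<'E'
from h import *
for n,(u0,v0,u1,v1) in {"w1":(268,8,365,200),"w2":(285,0,400,110)}.items():
    c=load(n+".npz"); g=cv2.cvtColor(c["frame"],cv2.COLOR_RGB2GRAY)[v0:v1,u0:u1]
    g=cv2.resize(g,None,fx=4,fy=4,interpolation=cv2.INTER_CUBIC); g=cv2.GaussianBlur(g,(7,7),0)
    q=(np.array([0.5,0.5])) 
    base=(g<95).astype(np.uint8)
    k,_=cv2.findContours((base*255),cv2.RETR_CCOMP,cv2.CHAIN_APPROX_NONE)
    print(n,"median levels",np.percentile(g,[5,20,50,80,95]))
    for x in k:
        if cv2.contourArea(x)>700:
            r=cv2.minAreaRect(x); b=(cv2.boxPoints(r)+0.5)/4-0.5+[u0,v0]; print(int(cv2.contourArea(x)/16),np.round(b,1).tolist())
    for th in (110,125):
      m=(g>th).astype(np.uint8)*255
      k,_=cv2.findContours(m,cv2.RETR_LIST,cv2.CHAIN_APPROX_NONE)
      for x in k:
        if 300<cv2.contourArea(x)<20000:
            r=cv2.minAreaRect(x); b=(cv2.boxPoints(r)+0.5)/4-0.5+[u0,v0]; print(" th",th,int(cv2.contourArea(x)/16),np.round(b,1).tolist())
E
```

```text
w1 median levels [ 58.  60.  85. 136. 139.]
12319 [[274.4, 189.1], [274.4, 15.6], [357.1, 15.6], [357.1, 189.1]]
941 [[284.2, 187.1], [284.4, 164.8], [342.7, 165.5], [342.4, 187.8]]
62 [[340.6, 138.1], [340.6, 129.1], [349.4, 129.1], [349.4, 138.1]]
59 [[279.4, 136.9], [279.4, 128.4], [287.9, 128.4], [287.9, 136.9]]
65 [[339.9, 99.6], [346.4, 93.1], [352.8, 99.5], [346.3, 106.0]]
66 [[276.6, 98.4], [283.0, 92.0], [289.6, 98.6], [283.2, 105.0]]
335 [[330.2, 80.1], [331.4, 55.9], [347.1, 56.7], [345.8, 80.9]]
731 [[283.6, 79.6], [283.6, 55.9], [324.9, 55.9], [324.9, 79.6]]
 th 110 187 [[330.6, 168.6], [341.6, 168.6], [341.6, 186.9], [330.6, 186.9]]
 th 110 190 [[285.4, 168.1], [296.6, 168.1], [296.6, 186.1], [285.4, 186.1]]
 th 110 39 [[341.4, 130.1], [348.4, 130.1], [348.4, 137.1], [341.4, 137.1]]
 th 110 38 [[280.1, 129.1], [287.1, 129.1], [287.1, 136.1], [280.1, 136.1]]
 th 110 44 [[342.9, 95.9], [350.1, 95.9], [350.1, 103.4], [342.9, 103.4]]
 th 110 43 [[278.2, 96.7], [284.7, 93.5], [288.1, 100.4], [281.6, 103.6]]
 th 110 258 [[333.2, 79.6], [333.8, 57.1], [346.0, 57.4], [345.4, 79
[... 324 characters left out ...]
44.6, 58.1], [344.6, 69.1], [334.6, 69.1]]
w2 median levels [ 55.  57.  62. 130. 133.]
9024 [[292.9, -0.4], [387.9, -0.4], [387.9, 99.1], [292.9, 99.1]]
387 [[359.8, 86.8], [360.5, 60.5], [376.4, 60.9], [375.7, 87.3]]
401 [[305.4, 86.6], [305.4, 60.4], [325.4, 60.4], [325.4, 86.6]]
90 [[370.3, 24.0], [378.1, 16.1], [385.4, 23.4], [377.5, 31.3]]
92 [[297.4, 28.6], [297.4, 17.4], [307.6, 17.4], [307.6, 28.6]]
 th 110 301 [[361.1, 86.0], [362.2, 61.3], [375.4, 61.9], [374.3, 86.7]]
 th 110 303 [[306.4, 85.6], [306.4, 61.1], [319.4, 61.1], [319.4, 85.6]]
 th 110 59 [[373.6, 19.1], [381.9, 19.1], [381.9, 28.4], [373.6, 28.4]]
 th 110 63 [[298.4, 18.4], [306.6, 18.4], [306.6, 27.6], [298.4, 27.6]]
```

```bash
python3 - <<'E'
from h import *
a=load("w1.npz");b=load("w2.npz")
for n,p,q in [("FL",(291,177.1),(312.9,73.35)),("FR",(336.1,177.75),(368.25,74.0)),("hole bR",(344.9,133.6),(377.8,23.7)),("hole bL",(283.6,132.6),(302.5,23))]:
    print(n,tri([ray(a,*p),ray(b,*q)]))
for z in (.036,):
    FL,FR,RL,RR=[plane(a,*p,z) for p in [(291,177.1),(336.1,177.75),(290.5,67.75),(339.6,68.5)]]
    print(FL,FR,RL,RR); F=(FL+FR)/2;R=(RL+RR)/2; d=R-F
    print("span",np.linalg.norm(d),np.linalg.norm(FL-FR),np.linalg.norm(RL-RR),"yaw",np.degrees(np.arctan2(d[1],d[0])),"F",F,"R",R)
    u=d/np.linalg.norm(d)
    print("origin",F+.065*u, R-.035*u, "seat",F+.05*u,R-.05*u)
    FL,FR=[plane(b,*p,z) for p in [(312.9,73.35),(368.25,74.0)]]; print("w2 F",(FL+FR)/2, np.linalg.norm(FL-FR))
    l=(plane(a,282.4,33.2,.055)+plane(a,348.6,34.6,.055))/2; print("stop top front edge",l,"fix x",(l-F)[:2]@u[:2]-.065)
E
```

```text
FL (array([ 0.57462984, -0.11716783,  0.03655377]), [5.874969891919819e-06, 5.874969891980585e-06])
FR (array([ 0.56596849, -0.16014886,  0.03597226]), [6.50109348230559e-05, 6.501093482303051e-05])
hole bR (array([ 0.60334401, -0.17670052,  0.01181219]), [2.5467217482993124e-05, 2.5467217482950515e-05])
hole bL (array([ 0.61548556, -0.11604537,  0.01141616]), [6.713198077578359e-05, 6.713198077582677e-05])
[ 0.5745028  -0.11710667  0.036     ] [ 0.56594422 -0.16020619  0.036     ] [ 0.67259391 -0.13684717  0.036     ] [ 0.6640342  -0.17972885  0.036     ]
span 0.10003576432020808 0.043941068825542426 0.04372765534375805 yaw -11.317498927924689 F [ 0.57022351 -0.13865643  0.036     ] R [ 0.66831406 -0.15828801  0.036     ]
origin [ 0.63395957 -0.15141239  0.036     ] [ 0.63399464 -0.15141941  0.036     ] seat [ 0.61925125 -0.14846871  0.036     ] [ 0.61928632 -0.14847573  0.036     ]
w2 F [ 0.57032455 -0.13862273  0.036     ] 0.04379085716405022
stop top front edge [ 0.69299107 -0.16335683  0.055     ] fix x 0.06022766102524135
```

>>> drive_tool(
  rows=[-0.3,3.7,0.3,0,0,2,0,-0.3,3.7,0.3,0,0,2,0,-0.3,3.7,0.3,0,0,2,0,-0.3,3.7,0.3,0,0,2,0,-0.3,3.7,0.3,0,0,2,0,-0.3,3.7,0.3,0,0,2,0,-0.3,3.7,0.3,0,0,2,0,-0.3,3.7,0.3,0,0,2,0,0,0,0,0,0,0,0,0,0,0,0,0,0,0],
)

```text
time_s: 3.05
position: [0.4807, 0.1144, 0.2304]
ee_rot: [[0.199, 0.007, 0.98], [-0.978, 0.066, 0.198], [-0.064, -0.998, 0.02]]
ft_force: [-0.5, 0.1, 0.0]
gripper_width: 0.0854
```

```bash
python3 snap.py wrist w3
```

```text
3.05 [0.4807 0.1144 0.2304] -78.52 [-0.45  0.1   0.05] 0.08539363345102982
```

View pics/w3.png

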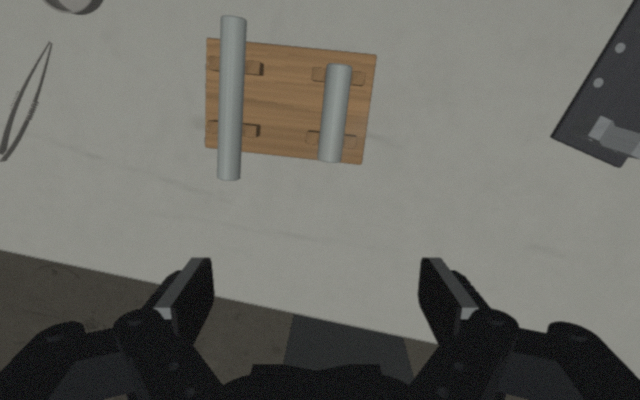

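>>> drive_tool(
  rows=[-0.3,3,-1,-1.5,0.2,-2,0,-0.3,3,-1,-1.5,0.2,-2,0,-0.3,3,-1,-1.2,0,-2,0,0,0.6,0,0,0,0,0,0,0,0,0,0,0,0],
)

```text
time_s: 3.6
position: [0.491, 0.1226, 0.197]
ee_rot: [[0.212, -0.016, 0.977], [-0.976, 0.054, 0.212], [-0.057, -0.998, -0.004]]
ft_force: [-0.9, -0.7, 0.5]
gripper_width: 0.0854
```

```bash
python3 snap.py wrist w4
```

```text
3.6 [0.491  0.1226 0.197 ] -77.76 [-0.87 -0.73  0.46] 0.08536551189436867
```

View pics/w4.png

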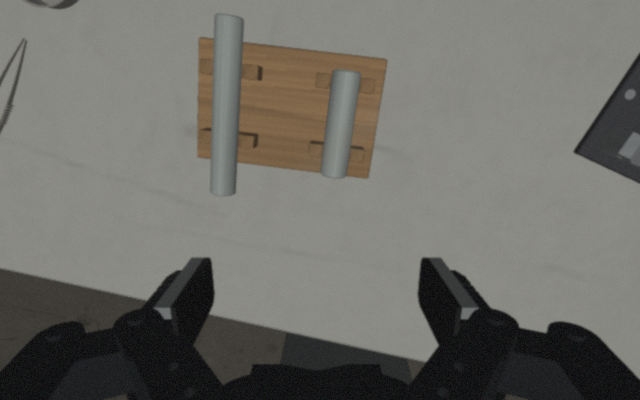

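```bash
python3 - <<'E'
from workcell import manip
import numpy as np
s=manip.observe()
for k in ["joint_positions","qvel","joint_efforts","wrist_torque"]: print(k,np.round(s[k],3).tolist())
E
```

```text
joint_positions [12.192, -1.415, -0.335, 91.337, 3.237, 179.94]
qvel [-0.016, -0.632, 0.309, 0.254, -0.147, -0.072]
joint_efforts [0.098, -46.298, 47.906, 0.032, 0.218, -0.0]
wrist_torque [-0.057, -0.03, 0.025]
```

>>> drive_tool(
  rows=[0,0.8,0,0,0,8.5,0,0,0.8,0,0,0,8.5,0,0,0.8,0,0,0,8.5,0,0,0.8,0,0,0,8.5,0,0,0.8,0,0,0,8.5,0,0,0.8,0,0,0,8.5,0,0,0.8,0,0,0,8.5,0,0,0.8,0,0,0,8.5,0,0,0.8,0,0,0,8.5,0,0,0.8,0,0,0,8.5,0,0,0.8,0,0,0,8.5,0,0,0.8,0,0,0,8.5,0],
)

```text
time_s: 4.85
position: [0.4912, 0.221, 0.2011]
ee_rot: [[0.901, -0.047, -0.431], [0.431, -0.024, 0.902], [-0.053, -0.999, -0.002]]
ft_force: [-0.8, -0.0, 0.4]
gripper_width: 0.0853
```

>>> drive_tool(
  rows=[1,0,0,0,0,8.5,0,1,0,0,0,0,8.5,0,1,0,0,0,0,8.5,0,1,0,0,0,0,8.5,0,1,0,0,0,0,8.5,0,1,0,0,0,0,8.5,0,1,0,0,0,0,8.5,0,1,0,0,0,0,8.5,0,1,0,0,0,0,2,0,0,0,0,0,0,0,0],
)

```text
time_s: 5.85
position: [0.5844, 0.2224, 0.2046]
ee_rot: [[-0.115, 0.01, -0.993], [0.992, -0.05, -0.116], [-0.051, -0.999, -0.004]]
ft_force: [0.1, 0.9, -0.3]
gripper_width: 0.0853
```

```bash
python3 snap.py wrist w5; cat > to.py <<'E'
import sys,numpy as np
from scipy.spatial.transform import Rotation as R
from workcell import manip
# usage: to.py x y z yaw  -> delta cm, rotvec deg
x,y,z,yaw=map(float,sys.argv[1:5]); a=np.radians(yaw)
T=np.array([[np.cos(a),0,np.sin(a)*-1],[np.sin(a),0,np.cos(a)],[0,-1,0]])
X=T[:,0];Y=T[:,1];T[:,2]=np.cross(X,Y)
s=manip.observe(); E=np.array(s["ee_rot"])
print(round(s["time_s"],2),"pos",np.round(s["position"],4),"d cm",np.round((np.array([x,y,z])-s["position"])*100,2),"rot",np.round(np.degrees(R.from_matrix(T@E.T).as_rotvec()),2),"F",np.round(s["ft_force"],1),"w",round(s["gripper_width"],4),"q",np.round(s["joint_positions"],1))
E
python3 to.py .53 .219 .1 95.5
```

```text
5.85 [0.5844 0.2224 0.2046] 96.62 [ 0.12  0.89 -0.25] 0.08530858211993318
5.9 pos [0.5839 0.2224 0.2048] d cm [ -5.39  -0.34 -10.48] rot [ 2.85  0.51 -1.06] F [ 1.1 -0.9  0.3] w 0.0856 q [22.1 15.7 19.4 94.2 -2.8 15.6]
```

View pics/w5.png

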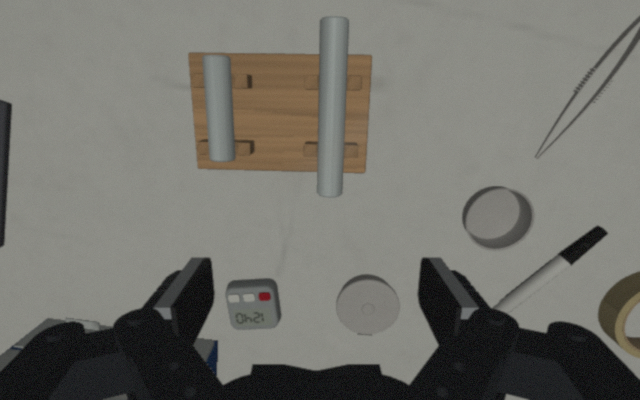

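```bash
python3 - <<'E'
from h import *
for n,(u0,v0,u1,v1) in {"w4":(190,5,400,205),"w5":(180,5,390,205)}.items():
    im=load(n+".npz")["frame"][:,:,::-1]
    cv2.imwrite(f"pics/{n}z.png",cv2.convertScaleAbs(cv2.resize(im[v0:v1,u0:u1],None,fx=3,fy=3,interpolation=cv2.INTER_CUBIC),alpha=1.4))
E
```

```text
(no output)
```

View pics/w4z.png

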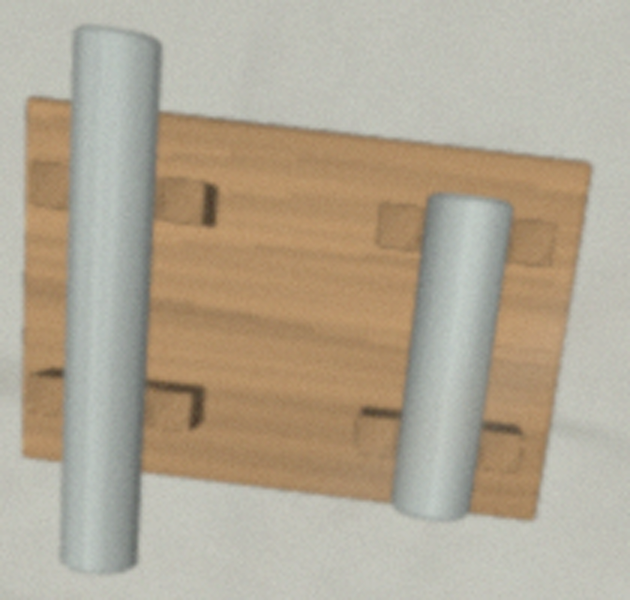

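View pics/w5z.png

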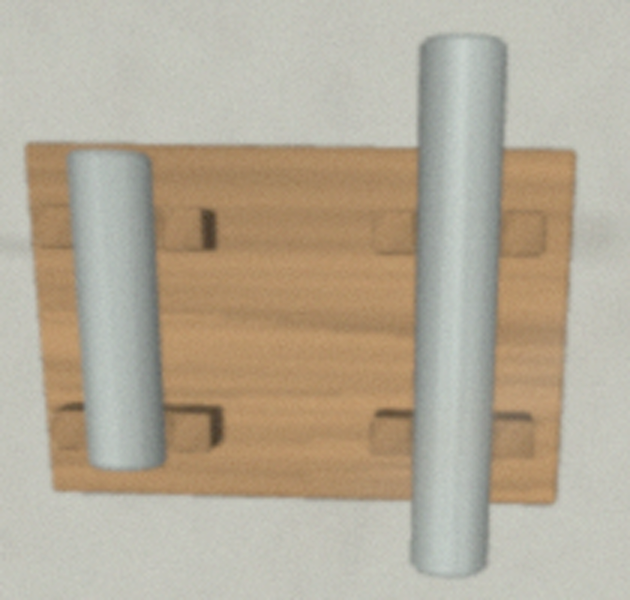

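```bash
python3 - <<'E'
from h import *
a=load("w4.npz");b=load("w5.npz")
A=lambda x,y:((x+.5)/3-.5+190,(y+.5)/3-.5+5)
B=lambda x,y:((x+.5)/3-.5+180,(y+.5)/3-.5+5)
far=tri([ray(a,*A(117.5,38)),ray(b,*B(448.5,569))]); near=tri([ray(a,*A(99,564.5)),ray(b,*B(463.5,43))])
print(far,near)
f,n=far[0],near[0]; d=f-n; print("len",np.linalg.norm(d),"mid",(f+n)/2,"yaw",np.degrees(np.arctan2(d[1],d[0])))
# single-view at z=.03
for c,p,q in [(a,A(117.5,38),A(99,564.5)),(b,B(448.5,569),B(463.5,43))]:
    f=plane(c,*p,.03);n=plane(c,*q,.03);d=f-n;print(np.linalg.norm(d),(f+n)/2,np.degrees(np.arctan2(d[1],d[0])))
# short & rest
f=tri([ray(a,*A(470,203)),ray(b,*B(126,466))]);n=tri([ray(a,*A(431,512)),ray(b,*B(110,157))]);print("short",f,n,(f[0]+n[0])/2)
E
```

```text
(array([0.60191442, 0.22845107, 0.03270418]), [0.0005780669087643465, 0.0005780669087641253]) (array([0.45383771, 0.21359656, 0.03160215]), [0.0004760576948697473, 0.00047605769486983783])
len 0.14882399838600646 mid [0.52787606 0.22102382 0.03215317] yaw 5.72853354418936
0.14967631515240634 [0.52728699 0.22138679 0.03      ] 5.821530399359514
0.15001809548451617 [0.52859913 0.22130925 0.03      ] 5.735660072452132
short (array([0.58120605, 0.12645236, 0.03560658]), [0.0008210588846001823, 0.0008210588846002498]) (array([0.49341932, 0.11692142, 0.030328  ]), [0.000751150245497032, 0.0007511502454971084]) [0.53731268 0.12168689 0.03296729]
```

```bash
python3 - <<'E'
from h import *
b=load("w5.npz")
B=lambda x,y:((x+.5)/3-.5+180,(y+.5)/3-.5+5)
for p in [(26,143),(574,152),(556,502),(53,491)]: print(plane(b,*B(*p),.006))
c=sum(plane(b,*B(*p),.006) for p in [(26,143),(574,152),(556,502),(53,491)])/4
print("rest centre",c)
u=np.array([np.cos(np.radians(5.75)),np.sin(np.radians(5.75))])
m=np.array([.528,.2212]); d=c[:2]-m; print("along rod offset of rest centre from rod mid",d@u, "perp",d@[-u[1],u[0]])
E
python3 to.py .53 .221 .1 95.75
```

```text
[0.49172787 0.0832227  0.006     ]
[0.47560238 0.25018154 0.006     ]
[0.58271477 0.26169619 0.006     ]
[0.60046815 0.09338671 0.006     ]
rest centre [0.53762829 0.17212178 0.006     ]
along rod offset of rest centre from rod mid 0.0046627982069034095 perp -0.04979591980303606
5.9 pos [0.5839 0.2224 0.2048] d cm [ -5.39  -0.14 -10.48] rot [ 2.85  0.52 -0.81] F [ 1.1 -0.9  0.3] w 0.0856 q [22.1 15.7 19.4 94.2 -2.8 15.6]
```

>>> drive_tool(
  rows=[-2,0,-3.5,1,0.2,-0.3,0,-2,0,-3.5,1,0.2,-0.3,0,-1.4,-0.1,-3.5,0.9,0.2,-0.2,0,0,0,0,0,0,0,0],
)

```text
time_s: 6.3
position: [0.5266, 0.2214, 0.0977]
ee_rot: [[-0.093, -0.0, -0.996], [0.996, 0.003, -0.093], [0.003, -1.0, -0.0]]
ft_force: [0.2, 0.4, -0.3]
gripper_width: 0.0851
```

```bash
python3 to.py .53 .2214 .05 95.75
```

```text
6.3 pos [0.5266 0.2214 0.0977] d cm [ 0.34  0.   -4.77] rot [-0.19 -0.01  0.4 ] F [ 0.2  0.4 -0.3] w 0.0851 q [22.7  7.3 -2.2 80.5  0.2 17.4]
```

>>> drive_tool(
  rows=[0.2,0,-2.4,0,0,0.4,0,0.1,0,-2.4,0,0,0,0,0,0,0,0,0,0,0],
)

```text
time_s: 6.6
position: [0.532, 0.2224, 0.055]
ee_rot: [[-0.098, 0.007, -0.995], [0.995, 0.005, -0.098], [0.004, -1.0, -0.007]]
ft_force: [-0.4, -0.7, -0.1]
gripper_width: 0.0858
```

```bash
python3 to.py .53 .2214 .014 95.75; python3 snap.py wrist w6
```

```text
6.6 pos [0.532  0.2224 0.055 ] d cm [-0.2 -0.1 -4.1] rot [-0.28  0.38  0.13] F [-0.4 -0.7 -0.1] w 0.0858 q [22.6  8.4 -5.7 75.4  0.1 17. ]
6.6 [0.532  0.2224 0.055 ] 95.62 [-0.39 -0.71 -0.05] 0.085819680056585
```

View pics/w6.png

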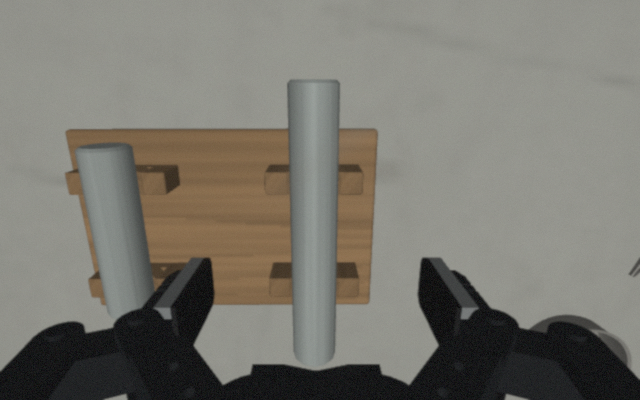

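>>> drive_tool(
  rows=[-0.1,-0.1,-1.5,0,0.2,0,0,-0.1,0,-1.5,0,0.2,0,0,0,0,-0.9,0,0,0,0,0,0,0,0,0,0,0],
)

```text
time_s: 7.05
position: [0.534, 0.223, 0.0208]
ee_rot: [[-0.097, 0.008, -0.995], [0.995, 0.008, -0.097], [0.007, -1.0, -0.009]]
ft_force: [0.1, 0.2, -0.2]
gripper_width: 0.0853
```

```bash
python3 to.py .53 .2214 .014 95.75; python3 snap.py wrist w7
```

```text
7.05 pos [0.534  0.223  0.0208] d cm [-0.4  -0.16 -0.68] rot [-0.47  0.46  0.17] F [ 0.1  0.2 -0.2] w 0.0853 q [22.5  9.5 -8.3 71.6  0.3 17. ]
7.05 [0.534  0.223  0.0208] 95.58 [ 0.05  0.21 -0.2 ] 0.08529810966967158
```

View pics/w7.png

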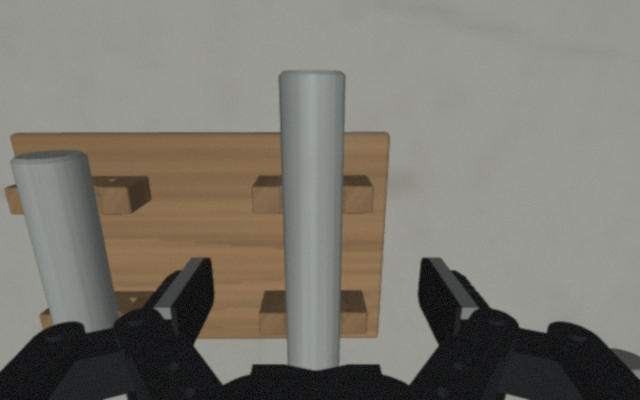

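>>> drive_tool(
  rows=[-0.5,-0.2,0,-0.4,0.5,0.2,0,0,0,-0.4,0,0,0,0,0,0,0,0,0,0,0],
)

```text
time_s: 7.4
position: [0.5291, 0.221, 0.0181]
ee_rot: [[-0.101, 0.0, -0.995], [0.995, 0.001, -0.101], [0.001, -1.0, -0.0]]
ft_force: [-0.5, 0.5, 0.2]
gripper_width: 0.0854
```

```bash
python3 to.py .53 .2214 .014 95.75
```

```text
7.4 pos [0.5291 0.221  0.0181] d cm [ 0.09  0.04 -0.41] rot [-0.07  0.   -0.05] F [-0.5  0.5  0.2] w 0.0854 q [22.6  9.4 -8.7 71.9  0.1 16.8]
```

>>> drive_tool(
  rows=[0.1,0,-0.5,0,0,0,0,0,0,0,0,0,0,0.6,0,0,0,0,0,0,1,0,0,0,0,0,0,1,0,0,0,0,0,0,1,0,0,0,0,0,0,1,0,0,0,0,0,0,1,0,0,0,0,0,0,1],
)

```text
time_s: 8.2
position: [0.5305, 0.2213, 0.0134]
ee_rot: [[-0.101, 0.001, -0.995], [0.995, 0.002, -0.101], [0.002, -1.0, -0.001]]
ft_force: [0.6, 0.5, -0.3]
gripper_width: 0.0219
```

```bash
python3 to.py .53 .2214 .014 95.75; python3 snap.py wrist w8
```

```text
8.2 pos [0.5305 0.2213 0.0134] d cm [-0.05  0.01  0.06] rot [-0.1   0.06 -0.05] F [ 0.6  0.5 -0.3] w 0.0219 q [22.6  9.7 -8.9 71.3  0.1 16.8]
8.2 [0.5305 0.2213 0.0134] 95.8 [ 0.56  0.52 -0.29] 0.02189586007518648
```

View pics/w8.png

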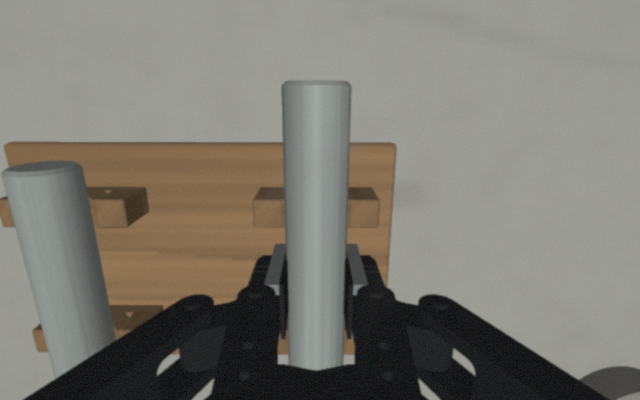

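>>> drive_tool(
  rows=[0,0,1.5,0,0,0,1,0,0,2.5,0,0,0,1,0,0,3,0,0,0,1,0,0,3,0,0,0,1,0,0,0,0,0,0,1],
)

```text
time_s: 8.75
position: [0.5288, 0.2204, 0.1191]
ee_rot: [[-0.101, -0.001, -0.995], [0.995, 0.0, -0.101], [0.001, -1.0, 0.001]]
ft_force: [1.5, -0.1, -1.6]
gripper_width: 0.0216
```

```bash
python3 to.py .6046 -.1454 .12 78.7; python3 snap.py wrist w9
```

```text
8.75 pos [0.5288 0.2204 0.1191] d cm [  7.58 -36.58   0.09] rot [ -0.04  -0.07 -17.09] F [ 1.5 -0.1 -1.6] w 0.0216 q [22.6  7.4  0.3 83.   0.1 16.8]
8.75 [0.5288 0.2204 0.1191] 95.79 [ 1.47 -0.07 -1.55] 0.021553314125969312
```

View pics/w9.png

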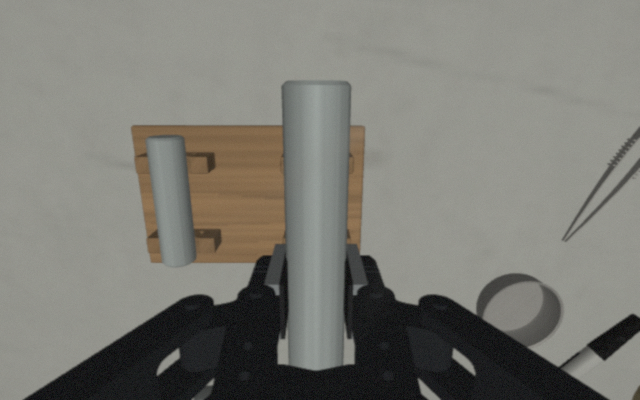

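```bash
python3 - <<'E'
from h import *
c=load("w9.npz"); p=np.array([.5288,.2204]); u=np.array([np.cos(np.radians(5.79)),np.sin(np.radians(5.79))])
f=200/np.tan(np.radians(c["fov_y"]/2)); print("dist by width",f*.024/68)
o,_=ray(c,317,84); print(o)
for z in (.1357,.138):
    e=plane(c,317,85,z); print(e, (e[:2]-p)@u,(e[:2]-p)@[-u[1],u[0]], np.linalg.norm(e-o))
    q=plane(c,317,260,z);print((q[:2]-p)@u,(q[:2]-p)@[-u[1],u[0]])
E
```

```text
dist by width 0.12342856207637187
[0.45580033 0.21297928 0.26257835]
[0.45313855 0.21328671 0.1357    ] -0.07599305880954978 0.0005559324253778027 0.12690664083116443
-0.00933202008994665 0.0006746236253995428
[0.4531868  0.21328114 0.138     ] -0.0759456155084442 0.000545520081216329 0.12460612800056972
-0.010492981438675292 0.0006620596946328287
```

>>> drive_tool(
  rows=[0.5,-2,0,0,0,-1,1,0.8,-3.5,0,0,0,-1.6,1,0.8,-3.5,0,0,0,-1.6,1,0.8,-3.5,0,0,0,-1.6,1,0.8,-3.5,0,0,0,-1.6,1,0.8,-3.5,0,0,0,-1.6,1,0.8,-3.5,0,0,0,-1.6,1,0.8,-3.5,0,0,0,-1.6,1,0.8,-3.5,0,0,0,-1.6,1,0.8,-3.5,0,0,0,-1.6,1,0.3,-2,0,0,0,-1,1,0,0,0,0,0,0,1],
)

```text
time_s: 10.0
position: [0.6028, -0.1487, 0.1043]
ee_rot: [[0.192, -0.021, -0.981], [0.981, 0.003, 0.192], [-0.001, -1.0, 0.021]]
ft_force: [-0.4, -0.3, -2.1]
gripper_width: 0.022
```

```bash
python3 to.py .609 -.1464 .1 78.7
```

```text
10.0 pos [ 0.6028 -0.1487  0.1043] d cm [ 0.62  0.23 -0.43] rot [-0.17 -1.21 -0.2 ] F [-0.4 -0.3 -2.1] w 0.022 q [-13.8  15.3   7.8  83.7  -0.1  -2.7]
```

>>> drive_tool(
  rows=[0.5,0.2,-1.5,-0.2,-1,-0.2,1,0,0,-1.5,0,-0.3,0,1,0,0,-1.5,0,0,0,1,0,0,0,0,0,0,1],
)

```text
time_s: 10.4
position: [0.6057, -0.1452, 0.0544]
ee_rot: [[0.196, -0.003, -0.981], [0.981, 0.001, 0.196], [0.001, -1.0, 0.003]]
ft_force: [-0.2, 0.4, -1.9]
gripper_width: 0.0223
```

```bash
python3 to.py .609 -.1464 .021 78.7;  python3 snap.py wrist w10; python3 snap.py scene s10
```

```text
10.4 pos [ 0.6057 -0.1452  0.0544] d cm [ 0.33 -0.12 -3.34] rot [-0.07 -0.18  0.01] F [-0.2  0.4 -1.9] w 0.0223 q [-13.5  15.3   2.3  77.2   0.   -2.2]
10.4 [ 0.6057 -0.1452  0.0544] 78.69 [-0.2   0.43 -1.93] 0.02234553111628765
10.45 [ 0.6062 -0.1453  0.0557] 78.7 [-0.64  0.28 -1.33] 0.0221919561111457
```

View pics/w10.png

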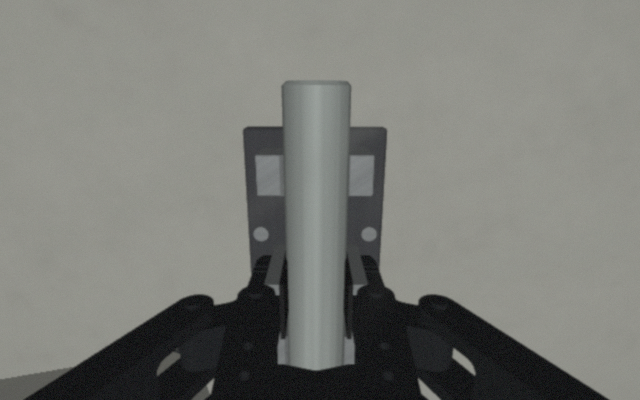

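View pics/s10.png

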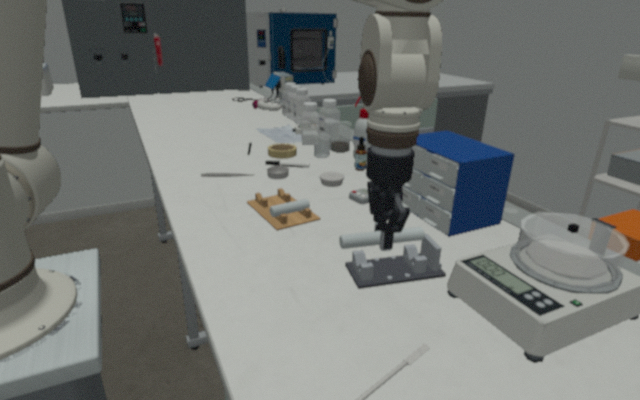

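>>> drive_tool(
  rows=[0.3,-0.15,-1,0,-0.2,0,1,0.1,0,-1,0,0,0,1,0,0,-0.8,0,0,0,1,0,0,0,0,0,0,1],
)

```text
time_s: 10.9
position: [0.6122, -0.1467, 0.0286]
ee_rot: [[0.195, 0.006, -0.981], [0.981, -0.0, 0.195], [0.001, -1.0, -0.006]]
ft_force: [-0.0, 0.3, -1.7]
gripper_width: 0.0224
```

```bash
python3 to.py .609 -.1468 .021 78.7
```

```text
10.9 pos [ 0.6122 -0.1467  0.0286] d cm [-0.32 -0.01 -0.76] rot [ 0.    0.37 -0.05] F [-0.   0.3 -1.7] w 0.0224 q [-13.5  16.3   0.6  74.    0.1  -2.3]
```

>>> drive_tool(
  rows=[-0.4,0,-0.3,0,0.4,0,1,0,0,-0.2,0,0,0,1,0,0,0,0,0,0,1],
)

```text
time_s: 11.2
position: [0.6078, -0.1467, 0.0233]
ee_rot: [[0.195, -0.001, -0.981], [0.981, -0.0, 0.195], [-0.0, -1.0, 0.001]]
ft_force: [0.2, -0.2, -1.8]
gripper_width: 0.0222
```

```bash
python3 to.py .609 -.1468 .021 78.7
```

```text
11.2 pos [ 0.6078 -0.1467  0.0233] d cm [ 0.12 -0.01 -0.23] rot [ 0.   -0.08 -0.05] F [ 0.2 -0.2 -1.8] w 0.0222 q [-13.6  16.3   0.   73.8  -0.   -2.3]
```

>>> drive_tool(
  rows=[0,0,-0.2,0,0,0,1,0,0,0,0,0,0,1],
)

```text
time_s: 11.4
position: [0.608, -0.1468, 0.0215]
ee_rot: [[0.195, -0.001, -0.981], [0.981, -0.0, 0.195], [-0.0, -1.0, 0.001]]
ft_force: [-0.5, 0.0, -2.3]
gripper_width: 0.0224
```

```bash
python3 to.py .609 -.1468 .0204 78.7
```

```text
11.4 pos [ 0.608  -0.1468  0.0215] d cm [ 0.1   0.   -0.11] rot [ 0.01 -0.04 -0.04] F [-0.5  0.  -2.3] w 0.0224 q [-13.6  16.3  -0.1  73.6  -0.   -2.3]
```

>>> drive_tool(
  rows=[0,0,-0.1,0,0,0,1,0,0,0,0,0,0,1],
)

```text
time_s: 11.6
position: [0.6084, -0.1468, 0.021]
ee_rot: [[0.195, 0.0, -0.981], [0.981, -0.0, 0.195], [-0.0, -1.0, -0.0]]
ft_force: [-0.3, 0.1, -2.3]
gripper_width: 0.0228
```

```bash
python3 to.py .609 -.1468 .0204 78.7
```

```text
11.6 pos [ 0.6084 -0.1468  0.021 ] d cm [ 0.06 -0.   -0.06] rot [ 0.01  0.01 -0.05] F [-0.3  0.1 -2.3] w 0.0228 q [-13.6  16.3  -0.2  73.5  -0.   -2.3]
```

>>> drive_tool(
  rows=[0,0,-0.15,0,0,0,1,0,0,0,0,0,0,1],
)

```text
time_s: 11.8
position: [0.6089, -0.1465, 0.0207]
ee_rot: [[0.195, 0.002, -0.981], [0.981, 0.0, 0.195], [0.001, -1.0, -0.002]]
ft_force: [0.6, 0.0, -1.9]
gripper_width: 0.0223
```

```bash
python3 to.py .609 -.1468 .0204 78.7
```

```text
11.8 pos [ 0.6089 -0.1465  0.0207] d cm [ 0.01 -0.03 -0.03] rot [-0.01  0.11 -0.06] F [ 0.6  0.  -1.9] w 0.0223 q [-13.5  16.3  -0.3  73.3   0.   -2.3]
```

>>> drive_tool(
  rows=[0,0,-0.15,0,0,0,1,0,0,0,0,0,0,1],
)

```text
time_s: 12.0
position: [0.6092, -0.1465, 0.0206]
ee_rot: [[0.195, 0.003, -0.981], [0.981, -0.0, 0.195], [0.0, -1.0, -0.003]]
ft_force: [-0.3, 0.7, -2.3]
gripper_width: 0.0223
```

```bash
python3 to.py .609 -.1468 .0204 78.7; python3 snap.py wrist w11
```

```text
12.0 pos [ 0.6092 -0.1465  0.0206] d cm [-0.02 -0.03 -0.02] rot [ 0.01  0.18 -0.07] F [-0.3  0.7 -2.3] w 0.0223 q [-13.5  16.3  -0.3  73.3   0.   -2.3]
12.0 [ 0.6092 -0.1465  0.0206] 78.77 [-0.27  0.72 -2.27] 0.02232250612199152
```

View pics/w11.png

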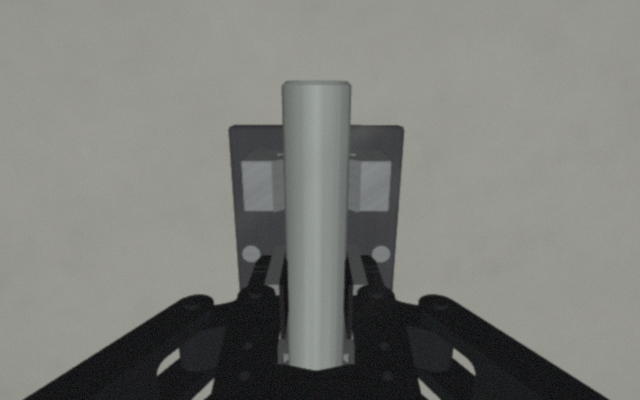

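>>> drive_tool(
  rows=[0,0,-0.2,0,0.2,0,1,0,0,-0.2,0,0,0,1],
)

```text
time_s: 12.25
position: [0.6093, -0.1466, 0.0202]
ee_rot: [[0.195, 0.001, -0.981], [0.981, -0.001, 0.195], [-0.0, -1.0, -0.001]]
ft_force: [-8.6, 2.8, 19.7]
gripper_width: 0.022
```

```bash
python3 to.py .609 -.1468 .0204 78.7
```

```text
12.25 pos [ 0.6093 -0.1466  0.0202] d cm [-0.03 -0.02  0.02] rot [ 0.04  0.08 -0.07] F [-8.6  2.8 19.7] w 0.022 q [-13.5  16.4  -0.2  73.3  -0.   -2.3]
```

>>> drive_tool(
  rows=[0,0,0.05,0,0,0,0.8,0,0,0,0,0,0,0.5,0,0,0,0,0,0,0.2,0,0,0,0,0,0,0,0,0,0,0,0,0,0,0,0,0,0,0,0,0,0,0,0,0,0,0,0],
)

```text
time_s: 12.95
position: [0.6095, -0.147, 0.0199]
ee_rot: [[0.195, 0.001, -0.981], [0.981, -0.001, 0.195], [-0.001, -1.0, -0.001]]
ft_force: [0.2, 0.9, 0.2]
gripper_width: 0.0854
```

```bash
python3 to.py .609 -.1468 .12 78.7; python3 snap.py wrist w12
```

```text
12.95 pos [ 0.6095 -0.147   0.0199] d cm [-0.05  0.02 10.01] rot [ 0.07  0.07 -0.05] F [0.2 0.9 0.2] w 0.0854 q [-13.5  16.4  -0.2  73.3  -0.1  -2.3]
12.95 [ 0.6095 -0.147   0.0199] 78.75 [0.19 0.86 0.21] 0.08537242045560044
```

View pics/w12.png

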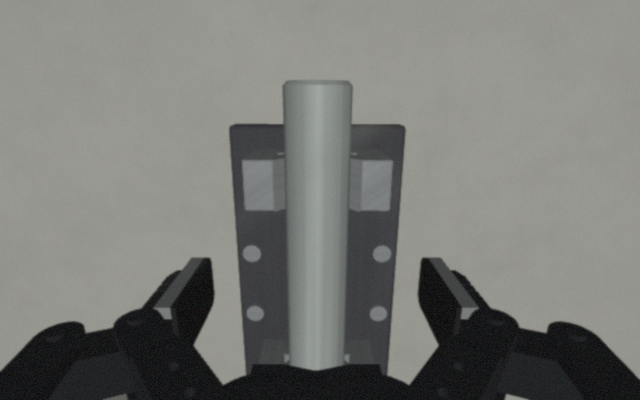

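>>> drive_tool(
  rows=[0,0,2,0,0,0,0,0,0,3,0,0,0,0,0,0,3,0,0,0,0,0,0,2.5,0,0,0,0,-2.5,0.5,0,0,0,0,1,-3,0.6,0,0,0,0,1,-3,0.6,0,0,0,0,1,-2.5,0.5,0,0,0,0,1,0,0,0,0,0,0,1,0,0,0,0,0,0,1],
)

```text
time_s: 14.0
position: [0.4956, -0.1241, 0.1283]
ee_rot: [[0.195, 0.002, -0.981], [0.981, -0.001, 0.195], [-0.001, -1.0, -0.002]]
ft_force: [-0.6, -0.3, 0.8]
gripper_width: -0.0002
```

```bash
python3 to.py .500 -.1246 .06 78.7; python3 snap.py wrist w13; python3 snap.py scene s13
```

```text
14.0 pos [ 0.4956 -0.1241  0.1283] d cm [ 0.44 -0.05 -6.83] rot [ 0.08  0.11 -0.06] F [-0.6 -0.3  0.8] w -0.0002 q [-14.   -1.3  -7.8  83.4  -0.1  -2.8]
14.0 [ 0.4956 -0.1241  0.1283] 78.76 [-0.61 -0.31  0.75] -0.00017570535550500484
14.05 [ 0.4958 -0.1242  0.1283] 78.75 [0.34 0.1  0.19] 0.0003051439199776635
```

View pics/w13.png

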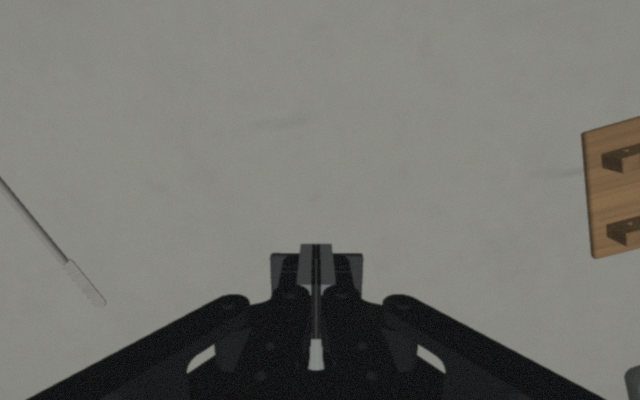

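View pics/s13.png

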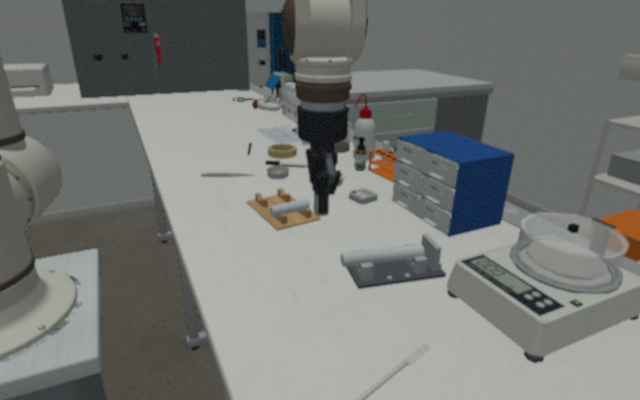

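>>> drive_tool(
  rows=[0,0,-3,0,0,0,1,0,0,-3,0,0,0,1,0,0,-3,0,0,0,1,0,0,-1,0,0,0,1,0,0,0,0,0,0,1],
)

```text
time_s: 14.6
position: [0.5002, -0.125, 0.0253]
ee_rot: [[0.195, 0.004, -0.981], [0.981, -0.002, 0.195], [-0.001, -1.0, -0.004]]
ft_force: [-0.4, -0.8, -0.4]
gripper_width: -0.0
```

```bash
python3 to.py .500 -.1246 .02 78.7; python3 snap.py scene s14;python3 - <<'E'
from h import *
im=load("s14.npz")["frame"][:,:,::-1]
cv2.imwrite("pics/s14z.png",cv2.convertScaleAbs(cv2.resize(im[180:300,290:460],None,fx=4.5,fy=4.5,interpolation=cv2.INTER_CUBIC),alpha=1.2))
E
```

```text
14.6 pos [ 0.5002 -0.125   0.0253] d cm [-0.02  0.04 -0.53] rot [ 0.11  0.2  -0.07] F [-0.4 -0.8 -0.4] w -0.0 q [-14.    1.3 -16.7  71.8  -0.1  -2.8]
14.6 [ 0.5002 -0.125   0.0253] 78.77 [-0.39 -0.83 -0.44] -3.380437219489445e-05
```

View pics/s14z.png

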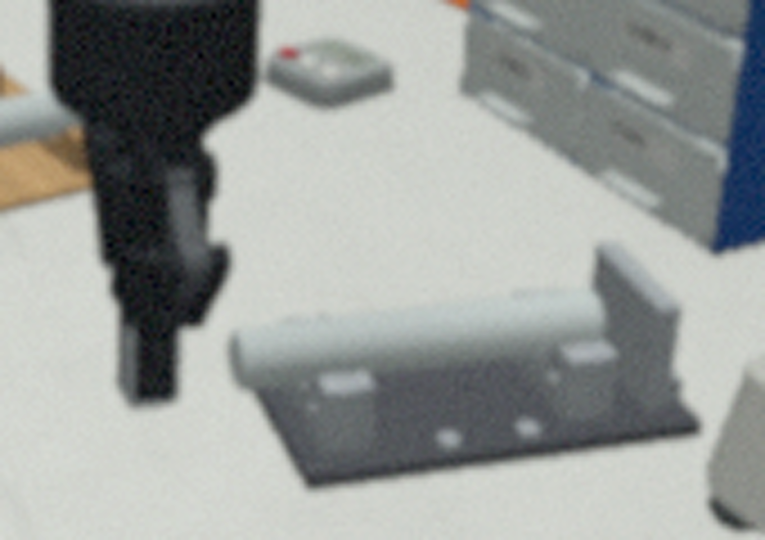

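>>> drive_tool(
  rows=[0.8,-0.15,-0.3,0,0,0,1,0.6,-0.1,0,0,0,0,1,0,0,0,0,0,0,1],
)

```text
time_s: 14.95
position: [0.5183, -0.1284, 0.0264]
ee_rot: [[0.195, 0.009, -0.981], [0.981, -0.003, 0.195], [-0.001, -1.0, -0.01]]
ft_force: [-0.4, -0.1, 0.3]
gripper_width: -0.0001
```

```bash
python3 to.py .5349 -.1316 .022 78.7; python3 snap.py scene s15;python3 - <<'E'
from h import *
im=load("s15.npz")["frame"][:,:,::-1]
cv2.imwrite("pics/s15z.png",cv2.convertScaleAbs(cv2.resize(im[180:300,290:460],None,fx=4.5,fy=4.5,interpolation=cv2.INTER_CUBIC),alpha=1.2))
E
```

```text
14.95 pos [ 0.5183 -0.1284  0.0264] d cm [ 1.66 -0.32 -0.44] rot [ 0.19  0.52 -0.07] F [-0.4 -0.1  0.3] w -0.0001 q [-13.9   3.4 -14.4  71.7  -0.1  -2.7]
14.95 [ 0.5183 -0.1284  0.0264] 78.77 [-0.41 -0.13  0.34] -0.00012277597987048536
```

View pics/s15z.png

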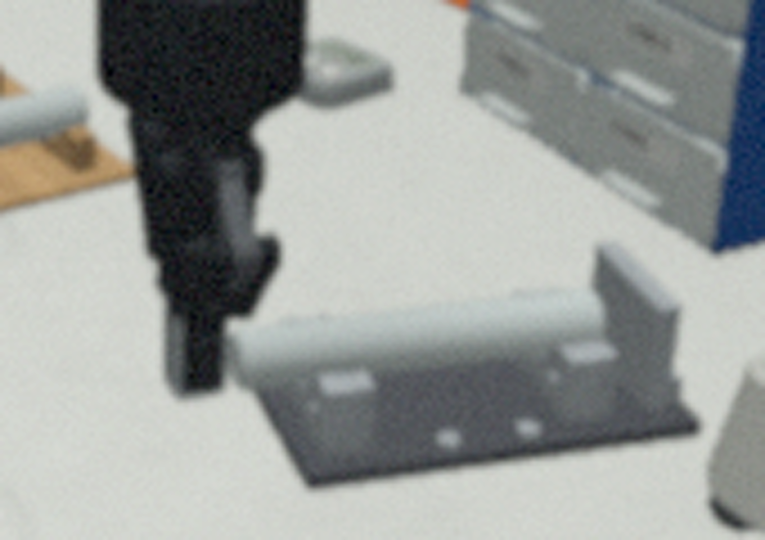

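>>> drive_tool(
  rows=[0,0,-0.4,0.2,0.5,0,1,0.2,0,-0.2,0,0.2,0,1,0.2,-0.05,0,0,0,0,1],
)

```text
time_s: 15.3
position: [0.5225, -0.129, 0.0209]
ee_rot: [[0.195, -0.003, -0.981], [0.981, 0.0, 0.195], [-0.0, -1.0, 0.003]]
ft_force: [-0.3, 0.2, -0.6]
gripper_width: -0.0001
```

```bash
python3 to.py .5349 -.1316 .022 78.7
```

```text
15.3 pos [ 0.5225 -0.129   0.0209] d cm [ 1.24 -0.26  0.11] rot [-0.02 -0.18 -0.07] F [-0.3  0.2 -0.6] w -0.0001 q [-13.9   4.9 -13.4  71.9  -0.   -2.6]
```

>>> drive_tool(
  rows=[0.2,-0.05,0,0,0,0,1,0.2,-0.05,0,0,0,0,1],
)

```text
time_s: 15.5
position: [0.5257, -0.1297, 0.0207]
ee_rot: [[0.195, -0.005, -0.981], [0.981, 0.001, 0.195], [-0.0, -1.0, 0.006]]
ft_force: [-5.7, 1.4, 4.1]
gripper_width: -0.0003
```

>>> drive_tool(
  rows=[0.2,-0.05,0,0,0,0,1,0.2,-0.05,0,0,0,0,1],
)

```text
time_s: 15.7
position: [0.5289, -0.1304, 0.0208]
ee_rot: [[0.195, -0.008, -0.981], [0.981, 0.002, 0.195], [0.0, -1.0, 0.008]]
ft_force: [-4.6, 1.7, 3.0]
gripper_width: 0.0001
```

>>> drive_tool(
  rows=[0.2,-0.04,0,0,-0.3,0,1,0.15,-0.03,0,0,0,0,1],
)

```text
time_s: 15.9
position: [0.5322, -0.131, 0.0208]
ee_rot: [[0.194, -0.003, -0.981], [0.981, 0.002, 0.194], [0.002, -1.0, 0.003]]
ft_force: [-4.0, -0.3, 2.7]
gripper_width: 0.0
```

>>> drive_tool(
  rows=[0.15,-0.03,0,0,-0.2,0,1],
)

```text
time_s: 16.0
position: [0.5338, -0.1313, 0.0207]
ee_rot: [[0.194, 0.001, -0.981], [0.981, 0.002, 0.194], [0.002, -1.0, -0.0]]
ft_force: [-3.5, 1.1, 2.9]
gripper_width: -0.0002
```

>>> drive_tool(
  rows=[0.12,-0.02,0,0,0,0,1],
)

```text
time_s: 16.1
position: [0.535, -0.1315, 0.0207]
ee_rot: [[0.195, 0.001, -0.981], [0.981, 0.002, 0.195], [0.002, -1.0, -0.0]]
ft_force: [-3.6, 0.8, 2.4]
gripper_width: -0.0001
```

>>> drive_tool(
  rows=[0.12,-0.02,0,0,0,0,1],
)

```text
time_s: 16.2
position: [0.5353, -0.1316, 0.0206]
ee_rot: [[0.195, -0.001, -0.981], [0.981, 0.002, 0.195], [0.002, -1.0, 0.002]]
ft_force: [-13.4, 3.1, 7.9]
gripper_width: 0.0002
```

>>> drive_tool(
  rows=[0.15,-0.03,0,0,0,0,1],
)

```text
time_s: 16.3
position: [0.5353, -0.1316, 0.0206]
ee_rot: [[0.195, -0.005, -0.981], [0.981, 0.003, 0.195], [0.002, -1.0, 0.005]]
ft_force: [-15.4, 3.2, 11.7]
gripper_width: -0.0006
```

>>> drive_tool(
  rows=[0.2,-0.04,0,0,0,0,1],
)

```text
time_s: 16.4
position: [0.5352, -0.1316, 0.0207]
ee_rot: [[0.195, -0.009, -0.981], [0.981, 0.004, 0.195], [0.002, -1.0, 0.009]]
ft_force: [-18.2, 3.7, 12.2]
gripper_width: -0.0003
```

>>> drive_tool(
  rows=[0.3,-0.06,0,0,-0.3,0,1],
)

```text
time_s: 16.5
position: [0.5352, -0.1316, 0.0206]
ee_rot: [[0.195, -0.01, -0.981], [0.981, 0.005, 0.195], [0.003, -1.0, 0.011]]
ft_force: [-25.0, 4.7, 16.1]
gripper_width: -0.0002
```

>>> drive_tool(
  rows=[-0.3,0.06,0,0,0,0,1,-0.8,0.16,0,0,0,0,1,-2,0.4,0,0,0,0,1,-2,0.4,1,0,0,0,1,0,0,3,0,0,0,1,0,0,4,0,0,0,1,0,0,4,0,0,0,1,0,0,4,0,0,0,1,0,0,0,0,0,0,1],
)

```text
time_s: 17.4
position: [0.4808, -0.121, 0.1848]
ee_rot: [[0.195, -0.005, -0.981], [0.981, 0.003, 0.195], [0.002, -1.0, 0.005]]
ft_force: [0.9, -0.1, -0.2]
gripper_width: 0.0001
```

```bash
python3 snap.py scene s16; python3 snap.py top t16; python3 - <<'E'
from h import *
im=load("s16.npz")["frame"][:,:,::-1]
cv2.imwrite("pics/s16z.png",cv2.convertScaleAbs(cv2.resize(im[200:300,300:460],None,fx=4.5,fy=4.5,interpolation=cv2.INTER_CUBIC),alpha=1.2))
im=load("t16.npz")["frame"][:,:,::-1]
cv2.imwrite("pics/t16z.png",cv2.convertScaleAbs(cv2.resize(im[140:265,220:430],None,fx=3.8,fy=3.8,interpolation=cv2.INTER_CUBIC),alpha=1.6))
E
```

```text
17.4 [ 0.4808 -0.121   0.1848] 78.75 [ 0.95 -0.15 -0.18] 0.00011699243172488431
17.45 [ 0.4802 -0.1208  0.1822] 78.75 [-0.96 -0.41  0.07] -0.00018114588785474062
```

View pics/s16z.png

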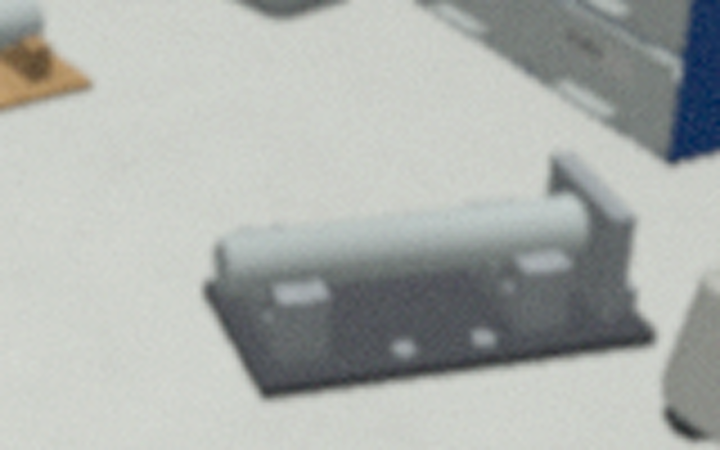

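View pics/t16z.png

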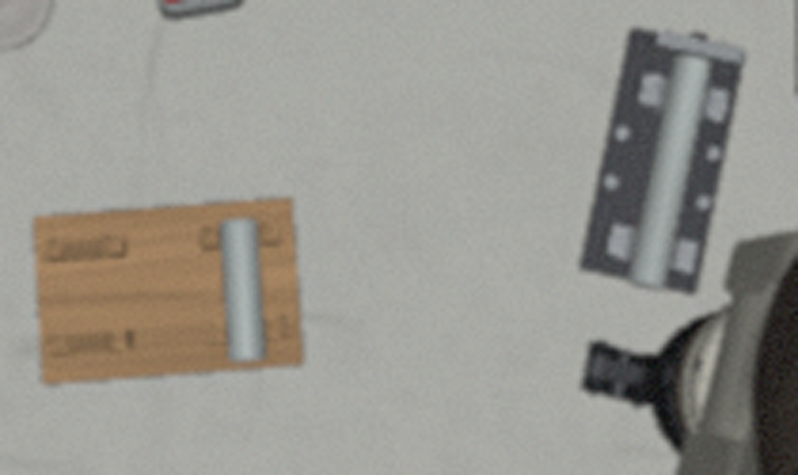

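>>> drive_tool(
  rows=[4,-0.8,0,0,0,0,1,4,-0.8,0,0,0,0,1,4,-0.8,0,0,0,0,1,4,-0.8,0,0,0,0,1,3,-0.6,0,0,0,0,1,0,0,0,0,0,0,1],
)

```text
time_s: 18.1
position: [0.6728, -0.1592, 0.1674]
ee_rot: [[0.195, -0.021, -0.981], [0.981, 0.007, 0.195], [0.003, -1.0, 0.022]]
ft_force: [0.1, 0.1, -0.4]
gripper_width: 0.0002
```

```bash
python3 snap.py wrist w17
```

```text
18.1 [ 0.6728 -0.1592  0.1674] 78.73 [ 0.12  0.05 -0.45] 0.00023911286883172603
```

View pics/w17.png

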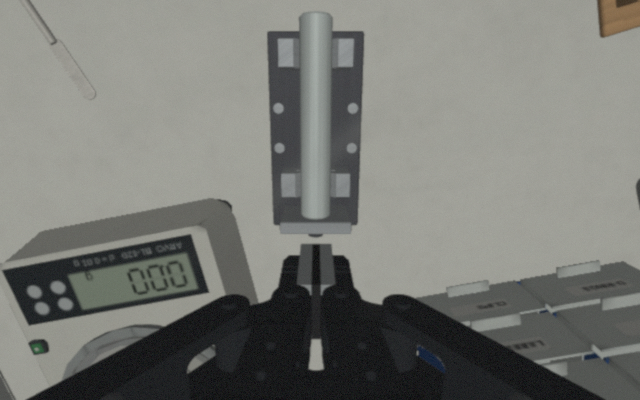

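```bash
python3 - <<'E'
from h import *
c=load("w17.npz");im=c["frame"][:,:,::-1]
cv2.imwrite("pics/w17z.png",cv2.resize(im[0:245,260:375],None,fx=2.4,fy=2.4,interpolation=cv2.INTER_CUBIC))
cv2.imwrite("pics/w17y.png",cv2.resize(im[170:245,260:375],None,fx=6,fy=6,interpolation=cv2.INTER_CUBIC))
g=cv2.cvtColor(im,cv2.COLOR_BGR2GRAY)[:,308:323].mean(1); print(np.round(g[5:25]).tolist()); print(np.round(g[208:240]).tolist())
u=np.array([np.cos(np.radians(-11.32)),np.sin(np.radians(-11.32))]);o=np.array([.634,-.1514])
fx=lambda r,z,col=315.5:(np.round((plane(c,col,r,z)[:2]-o)@u,4),np.round((plane(c,col,r,z)[:2]-o)@[-u[1],u[0]],4))
print("near axis-height",[fx(r,.037) for r in (12,14,16)]);print("far top",[fx(r,.049) for r in (214,216,218,220)]);print("stop top edge front",[fx(r,.055) for r in (220,222,224)])
E
```

```text
[158.0, 158.0, 157.0, 158.0, 158.0, 155.0, 145.0, 139.0, 148.0, 155.0, 157.0, 157.0, 157.0, 157.0, 158.0, 157.0, 157.0, 158.0, 157.0, 157.0]
[154.0, 155.0, 155.0, 154.0, 155.0, 154.0, 155.0, 154.0, 153.0, 147.0, 126.0, 95.0, 76.0, 78.0, 97.0, 117.0, 127.0, 129.0, 129.0, 130.0, 131.0, 131.0, 131.0, 131.0, 129.0, 114.0, 86.0, 77.0, 100.0, 136.0, 154.0, 159.0]
near axis-height [(np.float64(-0.0918), np.float64(0.0001)), (np.float64(-0.0905), np.float64(0.0001)), (np.float64(-0.0892), np.float64(0.0001))]
far top [(np.float64(0.0555), np.float64(0.0003)), (np.float64(0.0572), np.float64(0.0003)), (np.float64(0.0589), np.float64(0.0003)), (np.float64(0.0605), np.float64(0.0003))]
stop top edge front [(np.float64(0.0585), np.float64(0.0003)), (np.float64(0.0601), np.float64(0.0003)), (np.float64(0.0618), np.float64(0.0003))]
```

View pics/w17y.png

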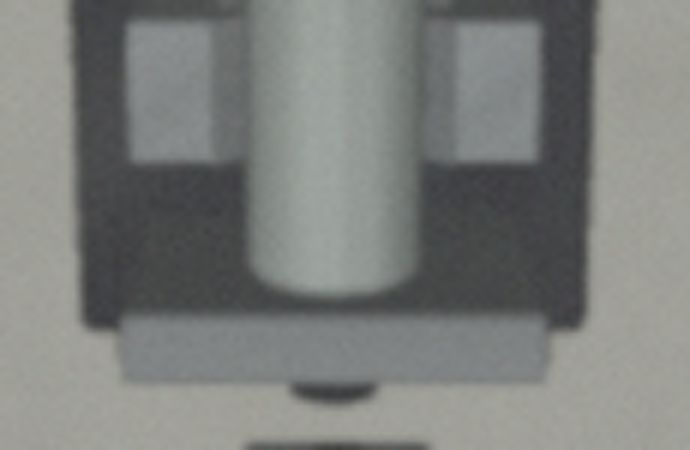

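```bash
python3 -c "
from workcell import manip
print(manip.sign_off())"
```

```text
the job is handed in; nothing more can be done
None
```

The long rod lies in both V saddles of the fixture with its end against the back stop. The short rod is still in its place on the rest. I handed the job in at about 18 s, with the gripper closed and clear of everything.

- **Sequence:** I gripped the long rod near its middle and lowered it into the saddles about 12 mm short of the stop. The rod touched down at the expected height, with about 20 N of vertical force. I then released it, raised the arm, and pushed the free end home with the closed fingers.
- **Push:** The rod slid at about 4 to 6 N, then stopped. The reading rose from 13 to 25 N over the last four pushes while the tool moved no further. It stopped at x = 0.535 m, which matches the calculated home position.
- **Last pictures:** The rod is centred in the V to within about 0.3 mm. Its free end is at fixture x ≈ -90.5 mm (expected -90) and its stop end is at about 59 mm (stop face at 60). That apparent gap of under 1 mm is within the camera's 2 mm calibration and the rod's rounded edge, and the push force shows contact.
- **Odd reading:** The gripper showed an opening of about 22 mm on the 24 mm rod. The grip held throughout.
- **Mishap:** On the way to the rod the last joint ran into its range limit. I turned the wrist half a turn and used the opposite grasp; nothing was touched.

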